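# Change the pots in the glaze shaker

### The arm

A 6-joint arm with a two-finger parallel gripper is mounted at the origin on the work surface. World frame = base frame: x ahead of the robot, y to its left, z up, the work surface at z = 0. Lengths are in mm, angles in rad, forces in N, time in s.
With the tool pointing down it reaches from about 300 to 775 mm from the base axis. Payload 14.6 kg.
Tool frame: the origin (TCP) lies at the very end of the fingers, on their centre line; the grasp point (between the pads) lies 19 mm behind it (grip_point_offset is the distance from the TCP to the grasp point, in mm); z points along the fingers, y is the line along which they close (so a half turn about z gives the same grasp; the last joint's range is limited). The gripper opens to 94 mm and grips with 3 to 60 N. Pads are 16 mm wide; open, the fingers measure 119 mm over their backs; the gripper's body (75 mm by 177 mm) begins 78 mm behind the grasp point.
Start: joints at [1.24, 0.3, 1.521, -0, 1.321, -0.067], TCP at [143.411, 530.964, 205.446] pointing down, gripper open.
Joint ranges: [-3.03, 3.03], [-0.79, 2.21], [0.23, 2.52], [-1.04, 4.18], [0, 3.07], [-2.55, 2.55]. Speed limits (rad/s): [2.22, 2.22, 2.57, 3.14, 3.14, 3.14].

### API

Orientations are given as [roll, pitch, yaw] about the fixed x, y, z axes, in that order (R = Rz(yaw) Ry(pitch) Rx(roll)).
In Python, from cell import read_state, camera, camera_info, sign_off, grip_point_offset gives the robot as it stands.
- The arm moves only by the shell command python3 -m handwheel 'ROWS' [FORCE]. ROWS is text: rows parted by semicolons, each of 5 numbers parted by spaces: the shift along the world's x, y, z in units of 40 mm (1.0 is 40 mm), then the turn about the world's z in units of 5 degrees (1.0 is 5 degrees), then the closure, from 0 (fully open) to 1 (shut). In form: dx dy dz yaw gripper; .... A call has 1 to 12 rows; each row shifts and turns the commanded pose from where the row before left it; what a row does not reach is not made up. A row lasts 1/12 s, in which the tool goes at most 41.7 mm and 7.16 degrees, less where a joint would pass 70% of its speed; a pose out of reach is approached as far as the arm can. A call is refused whole if a number of a shift passes 1 or a number of a turn 1, either way. A call with a gripper value outside its range is refused whole. The fingers move at their own pace and stop on an object; FORCE is the grip in N (left out, the last holds). Time passes only in rows, so rows that do not move let the fingers close. It gives the time, the measured TCP pose, the force, the opening and the grip force at its end, in the units of the state.
- read_state(): the state, without advancing time (a new reading comes with each control period).
- camera(name): name is "scene" or "top" or "wrist"; returns (picture, depth): 420x560x3 uint8, red, green, blue; 420x560 float32, mm along the optical axis (not along the pixel's ray), 0 where there is no reading.
- camera_info(name): a dict with "intrinsics" (3x3 intrinsics, pixels), "world_from_camera" (4x4, takes a point from camera to world coordinates). Camera axes: x right, y down, z forward; pixel columns grow to the right and rows downward; lengths in mm; the calibration is good to about 2 mm. A picture is of the moment at which its call begins: read the wrist's pose just before it. camera_info takes no time and is no camera call; for the wrist camera it gives the pose at the moment of the call.
- sign_off(): hands the job in; it is judged then, once.
The state is a dict: "clock": time; "joints": joint angles; "qd": joint speeds; "effort": joint torques, N m; "eef_pos": TCP position; "eef_rot": TCP orientation; "wrist_force": force on the tool from outside, world axes, zero at the start; "moment": the same for the moment, N m; "finger_gap": finger opening in mm; "finger_force": force on a finger pad.
Only numpy, scipy, OpenCV 4.12 (cv2) and the standard library are available. Lean on these libraries where they do the work, as an engineer would, in place of code of your own. Each camera call takes 0.05 s, during which the arm holds its last target. There are 200 camera calls.

### The job

Take the bayonet cover off the pot shaker (push it down against its spring, give it a quarter turn anticlockwise, lift) and stand it on the bench; stand every finished pot from the shaker upright in the wooden tray and put every pot waiting on the bench fully down into a sleeve of its own. Then put the cover back and lock it: push it in, turn it a quarter clockwise and let it spring up home. Leave the other things on the bench where they are.

Things in the scene. Friction and masses are not known exactly. Their poses are not given: they have to be found in the camera images.
- shaker: pot shaker, fixed: round grey foot; on it a square aluminium carrier 136 x 136 mm, its top 68 mm above the bench, with four round sleeves 41 mm wide, 23 mm deep, 54 mm from the axis near its corners; a round hub in the middle. Origin: on the axis at bench height, z up. Seated pots stand 31 mm out of their sleeves, centres 72 mm above the bench
- hub (a point): centre of the hub's rim, 100 mm above the bench; axes as the shaker's. The hub, 67 mm wide, is a two-lug bayonet socket: a slot 19 mm wide right across its top along the shaker's x lets the cover's lugs in; the stem's bore is 36 mm; two roofed pockets lie along its y, where the lugs lock. A sprung brass plunger in it pushes the cover up: 4 N free, 8 N at the locked height, 12 N right down
- cover: retainer cover, loose, 0.18 kg. Origin: centre of its stem's foot, z up; x along lugs and handle. Aluminium disc 124 mm wide, 5 mm thick, underside 16 mm above the origin; steel stem 32 mm thick below it. At the start it is locked: origin 91 mm above the bench, its x along the shaker's y (either way round). Unlocked in the slot, the plunger holds it 6 mm higher. It can stand on its stem
- cover_lugs (a point): centre of the stem's foot, where the two lugs are (52 mm over both, 14 mm wide, 5 mm thick). To open: push the cover straight down 5 to 7 mm (at 7 its disc meets the hub's rim), turn it 90 degrees anticlockwise seen from above while holding it down, until its x lies along the shaker's x (play 8 degrees either way), lift it out
- cover_grip (a point): point to grip: on the axis in the cover's black upright bar handle (60 mm long along the cover's x, 14 mm thick, 38 mm tall), 24 mm above the disc's top, 14 mm below the bar's top, 45 mm above the cover's origin. To close: lower with x along the shaker's x, push until the disc meets the rim (origin at 84 mm; 86.5 or lower will do), turn 90 degrees clockwise, let go: the spring lifts it 7 mm home
- tray: a fixed shallow wooden tray for the finished pots, 100 mm (its x) by 170 mm (its y), rim 18 mm high, walls 6 mm, floor 6 mm above the bench; origin: centre of its underside
- old0_mid (a point): finished pot, in the shaker at the start (one of the two may be absent): a closed white plastic pot, a plain cylinder 38 mm in diameter and 54 mm tall with a flat lid and slightly chamfered foot, 0.06 to 0.13 kg; this point is its centre, 27 mm above its foot; z is up
- old1_mid (a point): finished pot, in the shaker at the start (one of the two may be absent): a closed white plastic pot, a plain cylinder 38 mm in diameter and 54 mm tall with a flat lid and slightly chamfered foot, 0.06 to 0.13 kg; this point is its centre, 27 mm above its foot; z is up
- sleeve0 (a point): centre of the mouth of the sleeve at the shaker's +x +y corner, 68 mm above the bench, 23 mm above the sleeve's floor
- sleeve1 (a point): centre of the mouth of the sleeve at the shaker's -x +y corner, 68 mm above the bench, 23 mm above the sleeve's floor
- sleeve2 (a point): centre of the mouth of the sleeve at the shaker's -x -y corner, 68 mm above the bench, 23 mm above the sleeve's floor
- sleeve3 (a point): centre of the mouth of the sleeve at the shaker's +x -y corner, 68 mm above the bench, 23 mm above the sleeve's floor
- new0_mid (a point): waiting pot, standing on the open bench at the start (one of the three may be absent): a closed white plastic pot, a plain cylinder 38 mm in diameter and 54 mm tall with a flat lid and slightly chamfered foot, 0.06 to 0.13 kg; this point is its centre, 27 mm above its foot; z is up
- new1_mid (a point): waiting pot, standing on the open bench at the start (one of the three may be absent): a closed white plastic pot, a plain cylinder 38 mm in diameter and 54 mm tall with a flat lid and slightly chamfered foot, 0.06 to 0.13 kg; this point is its centre, 27 mm above its foot; z is up
- new2_mid (a point): waiting pot, standing on the open bench at the start (one of the three may be absent): a closed white plastic pot, a plain cylinder 38 mm in diameter and 54 mm tall with a flat lid and slightly chamfered foot, 0.06 to 0.13 kg; this point is its centre, 27 mm above its foot; z is up
- dish: bystander, loose: small open steel dish, 60 mm wide and 26 mm tall, among the waiting pots; origin: centre of its underside
- jar: bystander, loose: glass jar 72 mm wide, 100 mm tall; origin: centre of its underside
- mug: bystander, loose: white mug 80 mm wide, 95 mm tall, with a handle; origin: centre of its underside
- rib: bystander, loose: flat wooden potter's rib 110 x 50 x 7 mm; origin: centre of its underside
- brush: bystander, loose: brush 200 mm long lying on the bench; origin: centre of its underside or near it
- glaze: bystander, loose: clear bottle 64 mm wide, 150 mm tall; origin: centre of its underside
Things that resemble listed ones, but are neither listed nor needed, are in the scene too. Leave any green look-alike of the part that bears new1_mid alone.

How it is judged:
By the outcome, as a careful person would: the job done as asked, in the order asked, and still so for the second after the job is handed in, with the robot touching nothing.
Of old0, old1 only 1 to 2 are there at a start; the rules pass over those that are not, and their reading is None.
Of new0, new1, new2 only 2 to 3 are there at a start; the rules pass over those that are not, and their reading is None.
At some moment in a run one of new0, new1, new2 may be knocked a few centimetres aside while the robot is not near it.
It also fails if it takes over 210 s, if anything falls off the work surface, if the arm or the gripper's body presses on something with over 40 N, if the wrist force passes 120 N, or if a joint passes its speed limit or range.

## Working session

There is one attempt and no reset: what is moved stays moved. The work goes in short steps, Python scripts to look and compute and a shell command to move; the robot and the scene stay as the last step left them, time stands still between calls to the robot, and variables do not carry over. Pictures are saved under pics/ and viewed, at most 14 in all, crops included, and the job is handed in when it is done.

```bash
mkdir -p pics; ls
cat > h.py <<'E'
import numpy as np, cv2
from cell import read_state, camera, camera_info, sign_off, grip_point_offset
def snap(n,f=None):
    i=camera_info(n); p,d=camera(n)
    if f: cv2.imwrite('pics/'+f,p[:,:,::-1])
    return p,d,np.array(i['intrinsics']),np.array(i['world_from_camera'])
def cloud(d,K,T):
    v,u=np.mgrid[:d.shape[0],:d.shape[1]]
    P=np.stack([(u-K[0,2])/K[0,0]*d,(v-K[1,2])/K[1,1]*d,d],-1)
    W=P@T[:3,:3].T+T[:3,3]; W[d<=0]=np.nan
    return W
def ray(u,v,K,T,z):
    r=T[:3,:3]@np.array([(u-K[0,2])/K[0,0],(v-K[1,2])/K[1,1],1]); o=T[:3,3]
    return o+r*(z-o[2])/r[2]
E
python3 - <<'E'
from h import *
print(read_state())
out=[]
for n in('top','scene'):
    p,d,K,T=snap(n,n+'0.png'); np.savez('pics/'+n+'0.npz',p=p,d=d,K=K,T=T); print(n,K,T,(d>0).mean())
E
```

```text
pics
{'clock': 0.0, 'joints': array([ 1.24040899e+00,  3.00464732e-01,  1.52159619e+00, -3.76684640e-05,
        1.32068210e+00, -6.66182433e-02]), 'qd': array([ 0.00167544, -0.00077139, -0.00106563, -0.00054486,  0.00018433,
        0.00194937]), 'effort': array([ 2.01685027e-03, -5.31807876e+01, -3.52742279e+01,  7.09387986e-02,
        2.43975897e-02, -8.23350570e-05]), 'eef_pos': array([143.33245776, 530.72036356, 204.88342886]), 'eef_rot': array([-3.14044240e+00, -4.01743826e-05,  2.87783288e+00]), 'wrist_force': array([ 0.62039942, -0.11291929, -0.73321063]), 'moment': array([ 0.00250181,  0.02344326, -0.04821011]), 'finger_force': 0.0, 'finger_gap': 93.86546716343452}
top [[396.22483558   0.         283.55977746]
 [  0.         396.22483558 210.19290326]
 [  0.           0.           1.        ]] [[ 1.30270856e-02 -9.97017480e-01  7.60686495e-02  4.97464708e+02]
 [-9.99790753e-01 -1.41876511e-02 -1.47363788e-02 -1.16270707e+01]
 [ 1.57716627e-02 -7.58607603e-02 -9.96993681e-01  1.20128767e+03]
 [ 0.00000000e+00  0.00000000e+00  0.00000000e+00  1.00000000e+00]] 0.9960586734693877
scene [[456.14462334   0.         278.26516358]
 [  0.         456.14462334 207.74381691]
 [  0.           0.           1.        ]] [[-9.12880188e-02  8.52290891e-01 -5.15040517e-01  1.19273989e+03]
 [ 9.95820531e-01  7.66638741e-02 -4.96399039e-02  3.25987090e+01]
 [-2.82263663e-03 -5.17419450e-01 -8.55727261e-01  1.08113514e+03]
 [ 0.00000000e+00  0.00000000e+00  0.00000000e+00  1.00000000e+00]] 0.9960714285714286
```

View pics/top0.png

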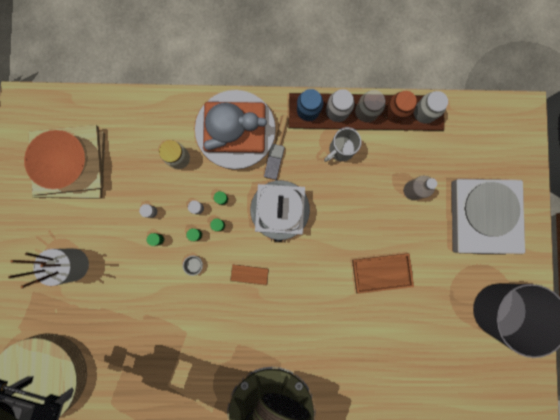

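View pics/scene0.png

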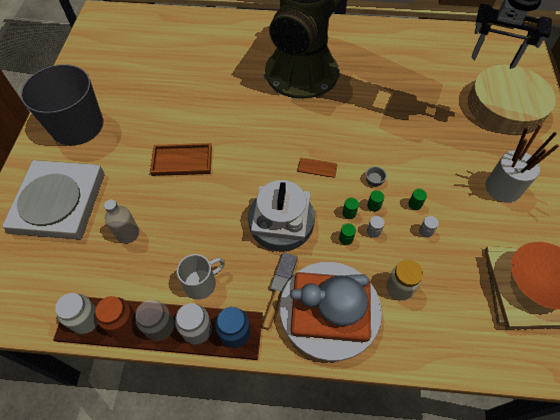

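Top view: shaker with locked cover at (280,208). There are two white waiting pots at (148,211) and (196,207), and four green look-alikes at (221,198), (217,225), (194,235) and (155,239), which I leave alone. The dish is at (194,265), the tray at (383,272), the jar at (174,153) and the mug at (345,145). The scene view shows a pot under the cover near (296,222) and an empty sleeve at (264,222).

Run:
```python
from h import *
for n,c in(('top',(280,208)),('scene',(283,205))):
    z=np.load(f'pics/{n}0.npz'); p,d,K,T=z['p'],z['d'],z['K'],z['T']; W=cloud(d,K,T)
    # shaker region
    c0=ray(*c,K,T,110); R=np.hypot(W[...,0]-c0[0],W[...,1]-c0[1])
    for nm,lo,hi,rr in(('handle',135,160,60),('disc',102,118,75),('carrier',60,76,110),('pots',92,101,90),('foot',8,40,120)):
        m=(W[...,2]>lo)&(W[...,2]<hi)&(R<rr); q=W[m]
        if len(q)<6: print(n,nm,len(q)); continue
        r=cv2.minAreaRect(q[:,:2].astype(np.float32)); print(n,nm,len(q),q.mean(0).round(1),[np.round(x,1) for x in r])
    # tray & pots
    hsv=cv2.cvtColor(p,cv2.COLOR_RGB2HSV)
    m=((W[...,2]>46)&(W[...,2]<62)).astype(np.uint8)
    k,l,s,ce=cv2.connectedComponentsWithStats(m)
    for i in range(1,k):
        if 20<s[i,4]<400:
            q=W[l==i]; h=np.median(hsv[l==i],0); print(n,'z54',ce[i].round(),s[i,4],np.median(q,0).round(1),((q.min(0)+q.max(0))/2).round(1),np.ptp(q,0).round(1),h)
    tc=ray(*((383,272) if n=='top' else (182,160)),K,T,10)
    q=W[(W[...,2]>12)&(W[...,2]<24)&(np.hypot(W[...,0]-tc[0],W[...,1]-tc[1])<115)]
    r=cv2.minAreaRect(q[:,:2].astype(np.float32)); print(n,'tray',len(q),tc.round(),[np.round(x,1) for x in r])
    for nm,uv in(('dish',(194,265)),('rib',(250,274))):
        if n=='top': print(nm,ray(*uv,K,T,20).round(1))
```

```text
top handle 111 [587.1 -17.1 155.4] [array([586.5, -17. ]), array([13.7, 58. ]), np.float64(87.2)]
top disc 633 [586.  -18.6 116.3] [array([586.6, -17.9]), array([121.5, 121.1]), np.float64(1.0)]
top carrier 518 [578.4 -17.3  68.2] [array([587.4, -17.1]), array([136. , 136.1]), np.float64(87.3)]
top pots 51 [576.9 -25.7  98. ] [array([586.4, -16.3]), array([142.9,  31.9]), np.float64(44.0)]
top foot 119 [639.    2.8  23.1] [array([595.1,  -3.4]), array([186.2, 166.2]), np.float64(46.4)]
top z54 [422. 114.] 55 [ 876.5 -430.3   53.9] [ 889.8 -450.2   54. ] [59.9 55.8 15.2] [24. 21. 62.]
top z54 [364. 115.] 44 [ 865.1 -261.    52.8] [ 881.2 -270.7   54.2] [42.1 55.1 15.4] [15. 50. 46.]
top z54 [393. 115.] 45 [ 867.  -349.2   52.1] [ 882.6 -359.    54. ] [45.7 52.1 15.5] [  9. 168.  42.]
top z54 [306. 115.] 37 [865.7 -88.4  52.4] [873.5 -97.2  54.1] [27.1 66.  15.2] [106. 118.  33.]
top z54 [337. 117.] 30 [ 863.  -181.7   54.1] [ 869.7 -183.    54.2] [20.2 52.2 15.3] [16.5 16.  51.5]
top z54 [350. 136.] 41 [ 812.7 -224.3   54.5] [ 797.4 -215.8   54. ] [41.2 52.2 15.7] [25. 21. 66.]
top z5
[... 4925 characters left out ...]
25. 325.] 90 [ 921.1 -340.5   53.9] [ 907.9 -356.    53.9] [57.2 46.8 15.5] [  9. 201.  51.]
scene z54 [163. 330.] 72 [ 924.5 -253.3   54.6] [ 909.  -266.9   54.1] [57.6 47.4 15.8] [20.  43.5 42. ]
scene z54 [200. 335.] 64 [ 929.1 -168.9   54.5] [ 911.8 -179.6   54.1] [49.  51.8 15.5] [23. 20. 61.]
scene z54 [236. 340.] 49 [931.3 -87.2  53.5] [922.3 -96.   54.1] [28.8 62.3 15.7] [105. 155.  38.]
scene z54 [310. 335.] 49 [903.7  74.9  58.5] [902.6  72.6  54.7] [ 4.6 81.9 14.3] [  9. 207.  52.]
scene z54 [344. 339.] 42 [903.6 150.1  57.8] [903.  151.6  56.9] [ 3.9 69.1  9.9] [  9.  208.5  52. ]
scene tray 495 [ 410. -326.   10.] [array([ 405.7, -327.7]), array([105.3, 170.7]), np.float64(7.4)]
```

```bash
python3 -m handwheel '0.3 -0.4 0.3 -1 0;0.3 -0.4 0.3 -1 0;0.3 -0.4 0.3 -1 0;0.3 -0.4 0.3 -1 0;0.3 -0.4 0.3 -1 0;0.3 -0.4 0.3 -1 0;0.3 -0.4 0.3 -1 0;0.3 -0.4 0.3 -1 0;0.3 -0.4 0 -1 0;0.3 -0.4 0 -1 0;0.3 -0.4 0 -1 0;0.3 -0.4 0 -1 0'
python3 -m handwheel '0.3 -0.4 0 -1 0;0.3 -0.4 0 -1 0;0.3 -0.4 0 -1 0;0.3 -0.4 0 -1 0;0.3 -0.4 0 -1 0;0.3 -0.4 0 -1 0;0.3 -0.4 0 -1 0;0.3 -0.4 0 -1 0;0.3 -0.4 0 -1 0;0.3 -0.4 0 -1 0;0.3 -0.4 0 -1 0;0.3 -0.4 0 -1 0'
python3 -m handwheel '0.3 -0.4 0 -1 0;0.3 -0.4 0 -1 0;0.3 -0.4 0 -1 0;0.3 -0.4 0 -1 0;0.3 -0.4 0 -1 0;0.3 -0.4 0 -1 0;0.3 -0.4 0 -1 0;0.3 -0.4 0 -1 0;0.3 -0.4 0 -1 0;0.3 -0.3 0 -0.5 0;0 0 0 0 0;0 0 0 0 0'
python3 - <<'E'
from h import *
p,d,K,T=snap('wrist','w1.png'); np.savez('pics/w1.npz',p=p,d=d,K=K,T=T); s=read_state(); print(s['eef_pos'],s['eef_rot'],s['joints']); print(K,T)
E
```

```text
clock: 1.1
eef_pos: [287.8, 338.0, 301.3]
eef_rot: [-3.141, 0.0, 1.826]
wrist_force: [0.0, -0.3, -0.7]
finger_gap: 94.0
finger_force: 0.0
clock: 2.1
eef_pos: [431.8, 146.0, 301.2]
eef_rot: [-3.141, 0.0, 0.779]
wrist_force: [1.0, -0.2, 0.1]
finger_gap: 94.3
finger_force: 0.0
clock: 3.1
eef_pos: [551.4, -9.3, 300.7]
eef_rot: [-3.141, 0.001, -0.046]
wrist_force: [0.8, 0.3, 0.0]
finger_gap: 94.0
finger_force: 0.0
[551.11947758  -8.78905531 301.0390935 ] [-3.14140347e+00  8.69121394e-04 -4.45365638e-02] [-8.24738297e-02  2.49976180e-01  1.36481363e+00  1.56231888e-04
  1.52767851e+00  1.53285234e+00]
[[358.53733017   0.         271.73687255]
 [  0.         358.53733017 212.56859699]
 [  0.           0.           1.        ]] [[-4.43424507e-02 -9.72367052e-01 -2.29207469e-01  6.15849750e+02]
 [-9.99015754e-01  4.29007131e-02  1.12717398e-02 -1.20396517e+01]
 [-1.12710450e-03  2.29481690e-01 -9.73312326e-01  4.79462942e+02]
 [ 0.00000000e+00  0.00000000e+00  0.00000000e+00  1.00000000e+00]]
```

View pics/w1.png

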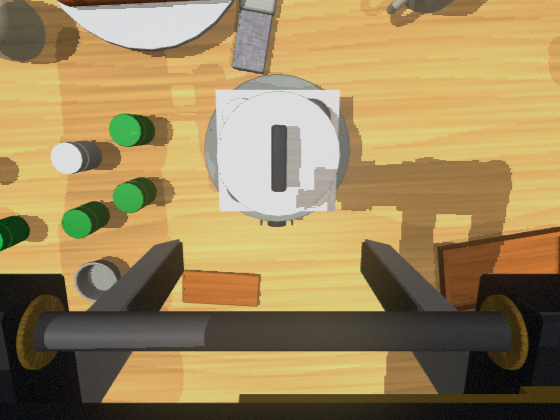

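Wrist view: cover disc with black bar at (279,158), bar along world x. Pots are partly hidden at the left corners, and the cable knob is at (277,222). I'll measure the heights next.

```bash
python3 - <<'E'
from h import *
z=np.load('pics/w1.npz'); p,d,K,T=z['p'],z['d'],z['K'],z['T']; W=cloud(d,K,T)
R=np.hypot(W[...,0]-588,W[...,1]+17.5)
for nm,lo,hi,rr in(('handle',135,165,60),('disc',102,125,64),('carrier',60,76,110),('pots',88,101,90)):
    m=(W[...,2]>lo)&(W[...,2]<hi)&(R<rr); q=W[m]
    r=cv2.minAreaRect(q[:,:2].astype(np.float32)); print(nm,len(q),np.median(q,0).round(1),np.percentile(q[:,2],[10,90]).round(1),[np.round(x,1) for x in r])
# two-view bar top: grey pixel centroid of dark bar, top & scene & wrist rays
def dark(p,c,h):
    g=p.max(2); m=np.zeros_like(g); m[c[1]-h:c[1]+h,c[0]-h:c[0]+h]=(g[c[1]-h:c[1]+h,c[0]-h:c[0]+h]<60)
    return m
for n,c,h in(('top0',(280,208),18),('w1',(279,158),45)):
    z=np.load(f'pics/{n}.npz');W=cloud(z['d'],z['K'],z['T']); m=(W[...,2]>145)&(np.hypot(W[...,0]-588,W[...,1]+17.5)<50)
    v,u=np.nonzero(m); print(n,u.mean(),v.mean(),z['d'][m].mean())
    for zz in(150,156): print(ray(u.mean(),v.mean(),z['K'],z['T'],zz).round(1))
    # bench reference
    b=(np.abs(W[...,2])<15); q=W[b]; print('bench',np.median(q[(np.hypot(q[:,0]-588,q[:,1]+17)<200)],0))
E
python3 - <<'E'
import cv2
a=cv2.imread('pics/scene0.png')[160:260,210:350]; b=cv2.imread('pics/w1.png')[60:240,180:380]
a=cv2.resize(a,(560,400),interpolation=2); b=cv2.resize(b,(560,504),interpolation=2)
cv2.imwrite('pics/c1.png',a)
E
```

```text
handle 1010 [590.4 -16.3 155.3] [153.8 156.4] [array([588.7, -16.6]), array([13.5, 59.2]), np.float64(87.4)]
disc 10971 [591.9 -15.9 117.5] [116.5 118.5] [array([589. , -16.1]), array([122.8, 122.9]), np.float64(14.9)]
carrier 2242 [634.5   4.5  67.5] [66.4 68.6] [array([588.7, -16.2]), array([136.4, 135.1]), np.float64(87.5)]
pots 348 [633.8  23.1  98.6] [97.5 99.6] [array([589.8, -17.6]), array([145.1,  33.1]), np.float64(43.2)]
top0 279.78761061946904 206.46902654867256 1049.0774
[587.5 -17.  150. ]
[587. -17. 156.]
bench [ 5.64126605e+02 -3.82613484e+01  3.80203886e-01]
w1 342.28326158129465 351.37341135830474 74.22916
[387.1 -74.9 150. ]
[391.2 -73.7 156. ]
bench [ 5.97843757e+02 -4.14572243e+01 -4.56034164e-01]
```

View pics/c1.png

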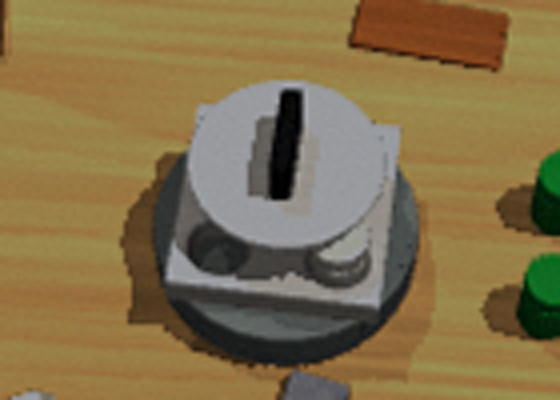

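The cover measures about 5 mm higher than its locked height: disc top 117 and bar top 155.5, against a correct 68 for the carrier and 99 for the pots. It may already be free in the slot, so I'll grip it and test. The scene crop shows an empty sleeve at lower left and a pot at lower right, so old pots sit at the world +x+y and −x−y corners.

```bash
python3 -m handwheel '0.93 -0.2 -0.8 0 0;0 0 -0.8 0 0;0 0 -0.8 0 0;0 0 -0.8 0 0;0 0 -0.8 0 0;0 0 -0.3 0 0;0 0 0 0 0;0 0 -0.16 0 0;0 0 0 0 0;0 0 0 0 0' 
python3 -m handwheel '0 0 0 0 1;0 0 0 0 1;0 0 0 0 1;0 0 0 0 1;0 0 0 0 1;0 0 0 0 1;0 0 0 0 1;0 0 0 0 1;0 0 0 0 1' 30
python3 -m handwheel '0 0 0.05 0 1;0 0 0 0 1;0 0 0 0 1;0 0 0 0 1'
python3 -c "
from h import *;s=read_state();print(s['eef_pos'],s['wrist_force'],s['moment'],s['joints'])"
```

```text
clock: 3.98
eef_pos: [583.2, -15.7, 129.8]
eef_rot: [3.141, -0.002, -0.045]
wrist_force: [-0.3, -0.0, 0.5]
finger_gap: 94.2
finger_force: 0.0
clock: 4.73
eef_pos: [582.6, -15.7, 128.2]
eef_rot: [-3.142, 0.0, -0.046]
wrist_force: [-0.4, 0.3, -0.2]
finger_gap: 37.8
finger_force: 0.0
clock: 5.07
eef_pos: [582.6, -15.8, 130.3]
eef_rot: [3.141, -0.0, -0.046]
wrist_force: [-0.3, -0.8, 0.5]
finger_gap: 13.9
finger_force: 30.0
[582.59869306 -15.81439572 130.27429843] [-0.26674246 -0.80088873  0.45834985] [-0.03243621  0.07327337 -0.03427702] [-8.99293531e-02  4.41274707e-01  1.50923802e+00 -1.12824095e-04
  1.19097827e+00  1.52658742e+00]
```

```bash
python3 -m handwheel '0 0 0 0 0;0 0 0 0 0.3;0.15 -0.02 -0.1 0 0.3;0 0 -0.1 0 0.3;0 0 0 0 0.3;0 0 0 0 1;0 0 0 0 1;0 0 0 0 1;0 0 0 0 1;0 0 0 0 1;0 0 0 0 1;0 0 0 0 1' 40
python3 -m handwheel '0 0 0 0 1;0 0 0.05 0 1;0 0 0.05 0 1;0 0 0 0 1;0 0 0 0 1'
python3 -c "
from h import *;s=read_state();print(s['eef_pos'],s['wrist_force'],s['moment'],s['eef_rot'])"
```

```text
clock: 6.07
eef_pos: [588.6, -16.5, 122.3]
eef_rot: [-3.142, -0.0, -0.046]
wrist_force: [0.2, 0.1, 0.8]
finger_gap: 13.6
finger_force: 40.0
clock: 6.48
eef_pos: [588.6, -16.6, 126.3]
eef_rot: [-3.142, -0.0, -0.046]
wrist_force: [-0.6, -0.8, -1.2]
finger_gap: 13.5
finger_force: 40.0
[588.59377283 -16.57458317 126.30102995] [-0.57791065 -0.8064773  -1.2424363 ] [ 0.02539588  0.16978495 -0.01666634] [-3.14158720e+00 -1.05366804e-04 -4.56783001e-02]
```

```bash
python3 -m handwheel '0 0 0.1 0 1;0 0 0.1 0 1;0 0 0.1 0 1;0 0 0 0 1;0 0 0 0 1'
```

```text
clock: 6.9
eef_pos: [588.7, -16.6, 138.6]
eef_rot: [3.142, -0.001, -0.046]
wrist_force: [-0.2, 0.3, -1.3]
finger_gap: 13.9
finger_force: 40.0
```

The cover lifts freely (about 1.3 N), so it was already unlocked and the slot lies along world x at about −2.6°. I'll stand it on open bench near (470,−140).

```bash
python3 -m handwheel '0 0 0.3 0 1;0 0 0.3 0 1;-0.4 -0.4 0 0 1;-0.5 -0.5 0 0 1;-0.5 -0.5 0 0 1;-0.5 -0.5 0 0 1;-0.5 -0.5 0 0 1;-0.4 -0.5 0 0 1;-0.2 -0.2 -0.3 0 1;0 0 -0.5 0 1;0 0 -0.5 0 1;0 0 -0.5 0 1'
python3 -m handwheel '0 0 -0.5 0 1;0 0 -0.5 0 1;0 0 -0.3 0 1;0 0 0 0 1;0 0 0 0 1'
```

```text
clock: 7.9
eef_pos: [469.1, -141.1, 91.0]
eef_rot: [3.141, -0.002, -0.046]
wrist_force: [0.9, -1.2, -1.5]
finger_gap: 13.8
finger_force: 40.0
clock: 8.32
eef_pos: [469.0, -140.7, 39.1]
eef_rot: [3.142, -0.0, -0.046]
wrist_force: [-0.1, -0.8, -1.6]
finger_gap: 13.5
finger_force: 40.0
```

```bash
python3 -m handwheel '0 0 -0.2 0 1;0 0 -0.07 0 1;0 0 -0.04 0 1;0 0 0 0 1;0 0 0 0 1'
python3 -m handwheel '0 0 -0.03 0 1;0 0 0 0 1;0 0 0 0 1'
```

```text
clock: 8.73
eef_pos: [468.7, -140.6, 26.1]
eef_rot: [3.142, -0.0, -0.046]
wrist_force: [0.6, -0.6, -2.6]
finger_gap: 13.7
finger_force: 40.0
clock: 8.98
eef_pos: [469.0, -140.7, 25.3]
eef_rot: [3.141, -0.001, -0.046]
wrist_force: [-1.8, 1.1, 4.8]
finger_gap: 13.8
finger_force: 40.0
```

```bash
python3 -m handwheel '0 0 0 0 0.4;0 0 0 0 0.4;0 0 0 0 0.3;0 0 0 0 0.3;0 0 0 0 0.3;0 0 0.5 0 0.3;0 0 0.8 0 0;0.2 0.3 0.8 0 0;0.4 0.4 0.8 0 0;0.4 0.4 0.8 0 0;0.4 0.4 0.8 0 0;0.4 0.4 0.5 0 0' 
python3 -m handwheel '0.2 0.5 0.4 0 0;0 0.5 0 0 0;0 0.3 0 0 0;0 0 0 0 0;0 0 0 0 0'
python3 - <<'E'
from h import *
s=read_state(); print(s['eef_pos'],s['eef_rot'])
p,d,K,T=snap('wrist','w2.png'); np.savez('pics/w2.npz',p=p,d=d,K=K,T=T); W=cloud(d,K,T)
hsv=cv2.cvtColor(p,cv2.COLOR_RGB2HSV)
m=((W[...,2]>92)&(W[...,2]<106)&(np.hypot(W[...,0]-588,W[...,1]+17)<90)).astype(np.uint8)
k,l,st,ce=cv2.connectedComponentsWithStats(m)
for i in range(1,k):
    if st[i,4]>100: q=W[l==i]; print(ce[i].round(1),st[i,4],np.median(q,0).round(1),np.mean(q,0).round(1),((q.max(0)+q.min(0))/2).round(1),np.ptp(q,0).round(1))
q=W[(W[...,2]>60)&(W[...,2]<76)&(np.hypot(W[...,0]-588,W[...,1]+17)<105)]
print([np.round(x,1) for x in cv2.minAreaRect(q[:,:2].astype(np.float32))],np.median(q[:,2]))
E
```

```text
clock: 9.98
eef_pos: [541.7, -63.8, 228.3]
eef_rot: [3.141, -0.004, -0.046]
wrist_force: [0.0, -0.6, -0.6]
finger_gap: 90.5
finger_force: 0.0
clock: 10.4
eef_pos: [548.2, -12.6, 240.0]
eef_rot: [3.141, 0.001, -0.045]
wrist_force: [0.3, -0.2, -0.6]
finger_gap: 93.8
finger_force: 0.0
[548.22207932 -12.61282464 239.98082346] [ 3.14141768e+00  1.15221128e-03 -4.47602311e-02]
[230.5 110.6] 1535 [628.8  19.8  98.5] [628.8  19.8  98.5] [629.1  20.1  96.7] [36.9 37.3  9.1]
[274.2 155.3] 2102 [589.1 -15.5  99.2] [589.  -16.1  99. ] [589.  -16.4  97. ] [65.8 66.5  9.8]
[274.4 155.5] 383 [588.9 -16.3  96.6] [588.9 -16.3  96.6] [588.8 -16.4  95.9] [18.7 18.9  5.6]
[315.9 197.3] 1323 [549.8 -52.4  98.5] [549.7 -52.4  98.4] [549.5 -52.6  96.6] [36.8 36.7  8.5]
[array([588.8, -16.3]), array([136.3, 136.3]), np.float64(87.5)] 67.52591600896767
```

View pics/w2.png

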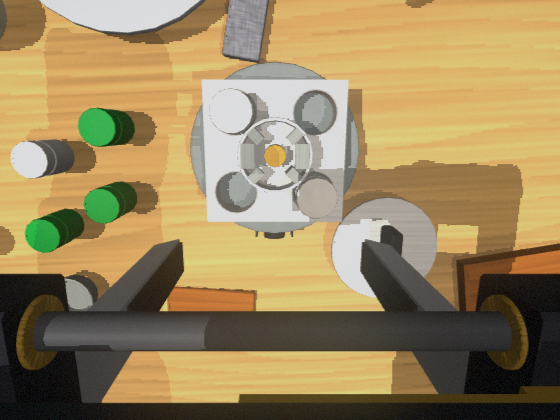

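Wrist view: pots sit at (231,110) and (316,197). The empty sleeves are (316,110) and (236,190), the hub is at (274,155), and the cover stands at (384,246). Next I get the slot direction from the hub's depth profile and an enlarged crop.

Run:
```python
from h import *
z=np.load('pics/w2.npz'); p,d,K,T=z['p'],z['d'],z['K'],z['T']; W=cloud(d,K,T)
x,y=W[...,0]-588.8,W[...,1]+16.4; R=np.hypot(x,y); A=np.degrees(np.arctan2(y,x))+2.6
for lo,hi in((20,25),(25,30),(30,33)):
    print(lo,[(a,int(np.nanmedian(W[...,2][(R>lo)&(R<hi)&(np.abs((A-a+180)%360-180)<7.5)]))) for a in range(-180,180,15)])
cv2.imwrite('pics/c2.png',cv2.resize(p[110:200,225:325,::-1],(700,600),interpolation=cv2.INTER_CUBIC)[:600,:700])
for m,nm in(((W[...,2]>50)&(W[...,2]<70)&(np.hypot(W[...,0]-469,W[...,1]+140)<60),'coverbar'),):
    q=W[m]; print(nm,len(q),[np.round(v,1) for v in cv2.minAreaRect(q[:,:2].astype(np.float32))],np.percentile(q[:,2],90))
```

```text
20 [(-180, 363), (-165, 364), (-150, 370), (-135, 354), (-120, 351), (-105, 99), (-90, 99), (-75, 99), (-60, 99), (-45, 99), (-30, 77), (-15, 77), (0, 77), (15, 77), (30, 78), (45, 99), (60, 99), (75, 99), (90, 99), (105, 99), (120, 351), (135, 354), (150, 370), (165, 364)]
25 [(-180, 77), (-165, 78), (-150, 363), (-135, 370), (-120, 353), (-105, 99), (-90, 99), (-75, 99), (-60, 77), (-45, 99), (-30, 77), (-15, 77), (0, 77), (15, 77), (30, 77), (45, 99), (60, 78), (75, 99), (90, 99), (105, 99), (120, 353), (135, 370), (150, 78), (165, 77)]
30 [(-180, 96), (-165, 96), (-150, 97), (-135, 364), (-120, 354), (-105, 98), (-90, 98), (-75, 98), (-60, 97), (-45, 98), (-30, 98), (-15, 98), (0, 98), (15, 98), (30, 98), (45, 98), (60, 98), (75, 98), (90, 98), (105, 99), (120, 354), (135, 370), (150, 97), (165, 96)]
coverbar 251 [array([ 488.1, -140.2]), array([14. , 23.3]), np.float64(86.1)] 59.10557818135305
```

View pics/c2.png

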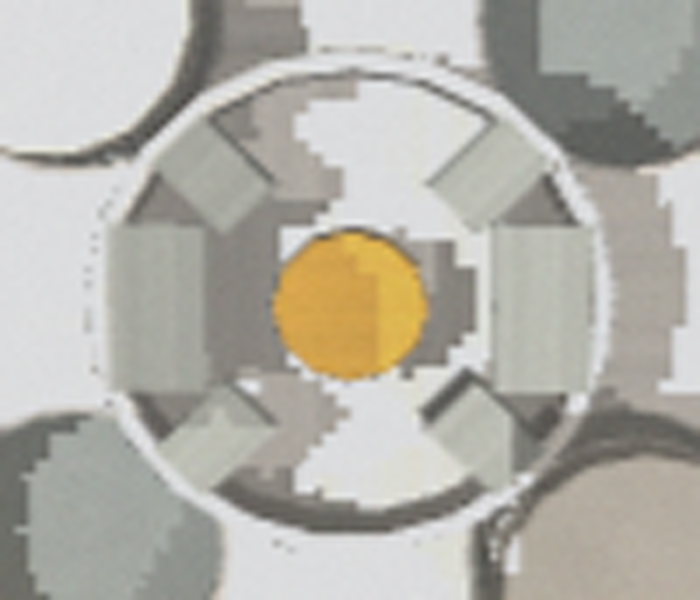

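The hub's roofed pockets lie along world ±y and the slot runs along world x, centre (588.8,−16.4). I'll grip pot A at (549.6,−52.5) tangentially to the hub.

```bash
python3 -m handwheel '0 -0.5 0 1 0.3;0 -0.5 -0.3 1 0.3;0.035 0 -0.3 1 0.3;0 0 -0.3 1 0.3;0 0 -0.3 1 0.3;0 0 -0.3 1 0.3;0 0 -0.3 1 0.3;0 0 -0.3 1 0.3;0 0 -0.3 1 0.3;0 0 -0.3 0 0.3;0 0 0 0 0.3;0 0 0 0 0.3' 30
python3 -c "
from h import *;s=read_state();print(s['eef_pos'],s['eef_rot'])"
```

```text
clock: 11.45
eef_pos: [549.6, -53.4, 132.3]
eef_rot: [-3.141, 0.001, 0.738]
wrist_force: [-0.0, 0.0, 1.0]
finger_gap: 65.7
finger_force: 0.0
[549.57952073 -53.36819428 132.28514445] [-3.14060178e+00  9.10050833e-04  7.38073534e-01]
```

```bash
python3 -m handwheel '0 0.02 -0.4 0 0.3;0 0 -0.4 0 0.3;0 0 -0.4 0 0.3;0 0 -0.28 0 0.3;0 0 0 0 0.3;0 0 0 0 1;0 0 0 0 1;0 0 0 0 1;0 0 0 0 1;0 0 0 0 1;0 0 0 0 1;0 0 0 0 1'
python3 -m handwheel '0 0 0.2 0 1;0 0 0.3 0 1;0 0 0.4 0 1;0 0 0.5 0 1;0 0 0.5 0 1;0 0 0 0 1'
```

```text
clock: 12.45
eef_pos: [550.3, -51.8, 74.1]
eef_rot: [3.141, -0.001, 0.74]
wrist_force: [-1.0, -1.4, 6.1]
finger_gap: 37.3
finger_force: 30.0
clock: 12.95
eef_pos: [551.4, -51.9, 154.1]
eef_rot: [3.137, -0.004, 0.74]
wrist_force: [0.7, 0.0, 0.0]
finger_gap: 37.5
finger_force: 30.0
```

```bash
python3 -m handwheel '-0.2 -0.5 0 0 1;-0.3 -0.7 0 0 1;-0.3 -0.7 0 0 1;-0.3 -0.7 0 0 1;-0.3 -0.7 0 0 1;-0.3 -0.7 0 0 1;-0.3 -0.7 0 0 1;-0.3 -0.7 0 0 1;-0.3 -0.7 0 0 1;-0.4 -0.7 0 0 1;-0.4 -0.7 0 0 1;-0.15 -0.33 0 0 1'
python3 -m handwheel '0 0 -0.4 0 1;0 0 -0.5 0 1;0 0 -0.5 0 1;0 0 -0.5 0 1;0 0 -0.5 0 1;0 0 -0.3 0 1;0 0 0 0 1;0 0 0 0 1'
```

```text
clock: 13.95
eef_pos: [406.0, -367.2, 149.2]
eef_rot: [-3.141, 0.0, 0.738]
wrist_force: [-0.2, -0.0, -1.0]
finger_gap: 37.3
finger_force: 30.0
clock: 14.62
eef_pos: [408.1, -364.7, 41.5]
eef_rot: [-3.141, -0.0, 0.74]
wrist_force: [-0.4, -0.1, 0.2]
finger_gap: 37.1
finger_force: 30.0
```

```bash
python3 -m handwheel '0 0 -0.1 0 1;0 0 -0.05 0 1;0 0 -0.02 0 1;0 0 0 0 1;0 0 0 0 0.4;0 0 0 0 0.4;0 0 0 0 0.4;0 0 0 0 0.4;0 0 0.4 0 0.4;0 0 0.6 0 0.4;0 0 0.8 0 0.3;0 0 0.8 0 0.3'
python3 -m handwheel '0.3 0.5 0.5 0 0.3;0.5 0.8 0 0 0.3;0.5 0.8 0 0 0.3;0.5 0.8 0 0 0.3;0.5 0.8 0 0 0.3;0.5 0.8 0 0 0.3;0.5 0.8 0 0 0.3;0.5 0.8 0 0 0.3;0.5 0.8 0 0 0.3;0.5 0.8 0 0 0.3;0.5 0.8 0 0 0.3;0.3 0.8 0 0 0.3'
python3 -m handwheel '0.1 0.3 0 0 0.3;0 0 0 0 0.3;0 0 0 0 0.3'
```

```text
clock: 15.62
eef_pos: [407.6, -364.6, 139.5]
eef_rot: [-3.14, 0.0, 0.74]
wrist_force: [0.4, -0.5, -0.1]
finger_gap: 64.7
finger_force: 0.0
clock: 16.62
eef_pos: [633.1, 8.9, 158.5]
eef_rot: [3.141, -0.0, 0.74]
wrist_force: [0.2, -0.4, -0.3]
finger_gap: 65.6
finger_force: 0.0
clock: 16.87
eef_pos: [635.7, 19.0, 158.4]
eef_rot: [-3.141, 0.001, 0.741]
wrist_force: [0.2, -0.7, 0.0]
finger_gap: 65.4
finger_force: 0.0
```

```bash
python3 -m handwheel '-0.17 0.02 -0.3 0 0.3;0 0 -0.4 0 0.3;0 0 -0.4 0 0.3;0 0 -0.4 0 0.3;0 0 -0.4 0 0.3;0 0 -0.22 0 0.3;0 0 0 0 1;0 0 0 0 1;0 0 0 0 1;0 0 0 0 1;0 0 0 0 1;0 0 0 0 1'
python3 -m handwheel '0 0 0 0 1;0 0 0.2 0 1;0 0 0.3 0 1;0 0 0.4 0 1;0 0 0.5 0 1;0 0 0.5 0 1;0 0 0 0 1'
```

```text
clock: 17.87
eef_pos: [629.7, 19.8, 74.8]
eef_rot: [3.14, -0.001, 0.74]
wrist_force: [0.3, -0.6, 4.7]
finger_gap: 37.2
finger_force: 30.0
clock: 18.45
eef_pos: [630.7, 19.9, 155.0]
eef_rot: [3.137, -0.005, 0.74]
wrist_force: [0.2, 0.1, -0.4]
finger_gap: 37.1
finger_force: 30.0
```

```bash
python3 -m handwheel '-0.2 -0.3 0 0 1;-0.4 -0.5 0 0 1;-0.4 -0.6 0 0 1;-0.4 -0.6 0 0 1;-0.4 -0.6 0 0 1;-0.4 -0.6 0 0 1;-0.4 -0.6 0 0 1;-0.4 -0.6 0 0 1;-0.4 -0.6 0 0 1;-0.4 -0.6 0 0 1;-0.4 -0.6 0 0 1;-0.4 -0.6 0 0 1'
python3 -m handwheel '-0.4 -0.4 0 0 1;-0.4 -0.4 0 0 1;-0.38 -0.15 -0.1 0 1;0 0 -0.4 0 1;0 0 -0.5 0 1;0 0 -0.5 0 1;0 0 -0.5 0 1;0 0 -0.5 0 1;0 0 -0.3 0 1;0 0 0 0 1;0 0 0 0 1'
```

```text
clock: 19.45
eef_pos: [444.1, -253.0, 149.8]
eef_rot: [-3.141, -0.0, 0.74]
wrist_force: [0.1, -0.1, -0.9]
finger_gap: 36.9
finger_force: 30.0
clock: 20.37
eef_pos: [397.8, -290.0, 37.8]
eef_rot: [-3.141, 0.0, 0.74]
wrist_force: [0.2, 0.2, -0.2]
finger_gap: 37.6
finger_force: 30.0
```

```bash
python3 -m handwheel '0 0 -0.05 0 1;0 0 0 0 1;0 0 0 0 0.4;0 0 0 0 0.4;0 0 0 0 0.4;0 0 0 0 0.4;0 0 0.4 0 0.4;0 0 0.6 0 0.4;0 0 0.8 0 0.3;0 0 0.8 0 0.3;0 0.3 0.8 0 0.3;0 0.6 0.8 0 0.3'
python3 -m handwheel '0.2 0.8 0.3 0 0.3;0.2 0.8 0 0 0.3;0.2 0.8 0 0 0.3;0.2 0.8 0 0 0.3;0.2 0.8 0 0 0.3;0.2 0.8 0 0 0.3;0.2 0.8 0 0 0.3;0.2 0.8 0 0 0.3;0.2 0.8 0 0 0.3;0.2 0.8 0 0 0.3;0.2 0.8 0 0 0.3;0.2 0.8 0 0 0.3'
python3 -m handwheel '0.2 0.8 0 0 0.3;0.2 0.8 0 0 0.3;0.2 0.8 0 0 0.3;0.1 0.5 0 0 0.3;0 0 0 0 0.3;0 0 0 0 0.3'
cat > pots.py <<'E'
from h import *
def pots(n,f=None):
    p,d,K,T=snap(n,f); W=cloud(d,K,T); hsv=cv2.cvtColor(p,cv2.COLOR_RGB2HSV)
    m=((W[...,2]>44)&(W[...,2]<64)&(hsv[...,1]<60)&(W[...,1]>60)).astype(np.uint8)
    k,l,s,ce=cv2.connectedComponentsWithStats(m)
    for i in range(1,k):
        if s[i,4]>60:
            q=W[l==i]; q=q[q[:,2]>np.percentile(q[:,2],80)-4]
            if 20<np.ptp(q[:,0])<50 and 20<np.ptp(q[:,1])<50: print(n,ce[i].round(),s[i,4],((q.min(0)+q.max(0))/2).round(1),q.mean(0).round(1),np.ptp(q,0).round(1))
    return p,d,K,T,W
E
python3 - <<'E'
from pots import *
s=read_state(); print(s['eef_pos'],s['eef_rot'])
pots('wrist','w3.png'); pots('scene'); p,d,K,T,W=pots('top','t3.png')
q=W[(W[...,2]>50)&(W[...,2]<70)&(np.hypot(W[...,0]-404,W[...,1]+327)<110)]
print(cv2.kmeans(q[:,:2].astype(np.float32),2,None,(3,20,.1),5,0)[2],np.median(q[:,2]))
E
```

```text
clock: 21.37
eef_pos: [397.6, -254.8, 205.4]
eef_rot: [3.141, 0.0, 0.738]
wrist_force: [0.4, 0.6, -0.3]
finger_gap: 66.2
finger_force: 0.0
clock: 22.37
eef_pos: [494.1, 131.6, 216.0]
eef_rot: [3.141, -0.0, 0.74]
wrist_force: [0.2, -0.8, -0.5]
finger_gap: 65.3
finger_force: 0.0
clock: 22.87
eef_pos: [521.7, 246.4, 215.4]
eef_rot: [-3.141, 0.001, 0.741]
wrist_force: [-0.5, 0.4, -0.3]
finger_gap: 65.6
finger_force: 0.0
[521.74495887 246.43867261 215.39609036] [-3.14139483e+00  7.46701632e-04  7.41304651e-01]
wrist [214.  56.] 1525 [580.1 371.3  53.3] [580.1 371.3  53.6] [36.9 37.   6. ]
wrist [334. 152.] 1288 [592.6 233.   53. ] [592.5 233.1  53.5] [37.  37.4  5.8]
scene [377. 222.] 162 [594.  230.5  56.2] [594.3 230.3  55. ] [35.5 36.3  8.2]
scene [431. 222.] 165 [582.5 369.2  55.9] [582.6 368.6  55.1] [37.1 35.3  6.6]
top [196. 205.] 69 [593.7 226.7  55.1] [596.5 224.5  54.6] [29.  26.9  6.2]
[[ 396.11786 -289.42828]
 [ 405.31235 -364.12918]] 60.07596868169253
```

View pics/w3.png

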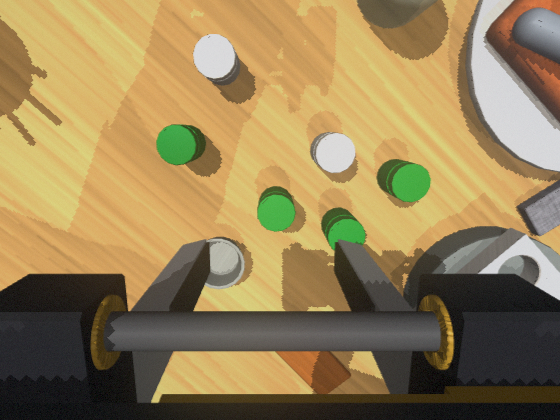

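View pics/t3.png

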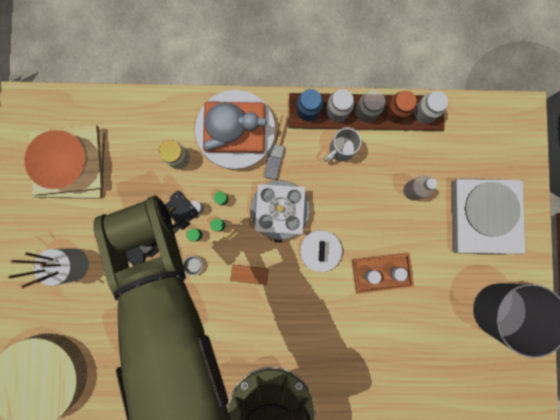

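Wrist view: the only white pots are at (214,56) and (334,152), so those are the waiting ones; the greens and the dish stay. The top view shows both old pots in the tray at (374,277) and (400,274), and the cover standing at (322,252). Next I take the pot at (593,232).

```bash
python3 -m handwheel '0.5 -0.1 -0.2 0 0.3;0.6 -0.1 -0.3 0 0.3;0.5 -0.1 -0.4 0 0.3;0.18 -0.05 -0.4 0 0.3;0 0 -0.4 0 0.3;0 0 -0.4 0 0.3;0 0 -0.4 0 0.3;0 0 -0.4 0 0.3;0 0 -0.4 0 0.3;0 0 -0.4 0 0.3;0 0 0 0 0.3;0 0 0 0 0.3'
python3 -c "
from h import *;s=read_state();print(s['eef_pos'],s['eef_rot'])"
```

```text
clock: 24.02
eef_pos: [593.1, 231.0, 67.9]
eef_rot: [-3.141, 0.001, 0.739]
wrist_force: [-0.3, -0.4, 0.2]
finger_gap: 65.6
finger_force: 0.0
[593.10807423 230.98956756  67.9160939 ] [-3.14125800e+00  8.31281382e-04  7.38761324e-01]
```

```bash
python3 -m handwheel '0 0.02 -0.4 0 0.3;0 0 -0.4 0 0.3;0 0 -0.16 0 0.3;0 0 0 0 0.3;0 0 0 0 1;0 0 0 0 1;0 0 0 0 1;0 0 0 0 1;0 0 0 0 1;0 0 0 0 1'
python3 -m handwheel '0 0 0 0 1;0 0 0.2 0 1;0 0 0.4 0 1;0 0 0.5 0 1;0 0 0.6 0 1;0 0 0.6 0 1;0 0 0.6 0 1;0 0 0 0 1'
python3 -c "
from h import *;s=read_state();print(s['eef_pos'],s['eef_rot'])"
```

```text
clock: 24.85
eef_pos: [593.5, 232.8, 30.1]
eef_rot: [3.141, -0.001, 0.74]
wrist_force: [-0.1, -0.4, 4.0]
finger_gap: 37.4
finger_force: 30.0
clock: 25.52
eef_pos: [594.7, 233.3, 150.9]
eef_rot: [3.139, -0.006, 0.74]
wrist_force: [0.7, 0.2, 0.1]
finger_gap: 37.5
finger_force: 30.0
[594.71832475 233.2535589  150.94907459] [ 3.13875394 -0.00640341  0.73985461]
```

```bash
python3 -m handwheel '0 -0.3 0 0 1;0.1 -0.5 0 0 1;0.1 -0.6 0 0 1;0.1 -0.6 0 0 1;0.1 -0.6 0 0 1;0.1 -0.6 0 0 1;0.1 -0.6 0 0 1;0.1 -0.6 0 0 1;0.1 -0.5 0 0 1;0.07 -0.4 0 0 1;0 0 0 0 1;0 0 0 0 1'
python3 -m handwheel '0 0 -0.2 0 1;0 0 -0.3 0 1;0 0 -0.3 0 1;0 0 -0.2 0 1;0 0 0 0 1;0 0 0 0 1'
python3 -c "
from h import *;s=read_state();print(s['eef_pos'],s['eef_rot'])"
```

```text
clock: 26.52
eef_pos: [627.2, 19.6, 144.0]
eef_rot: [-3.14, 0.002, 0.738]
wrist_force: [0.2, -0.0, -1.0]
finger_gap: 36.9
finger_force: 30.0
clock: 27.02
eef_pos: [627.7, 20.9, 104.7]
eef_rot: [-3.141, 0.001, 0.74]
wrist_force: [-0.4, 0.3, -0.6]
finger_gap: 37.3
finger_force: 30.0
[627.69649892  20.94760097 104.6669166 ] [-3.14070164e+00  9.37526915e-04  7.40237325e-01]
```

```bash
python3 -m handwheel '0.045 -0.024 0 0 1;0 0 -0.1 0 1;0 0 -0.1 0 1;0 0 -0.05 0 1;0 0 0 0 1;0 0 0 0 1'
python3 -m handwheel '0 0 -0.1 0 1;0 0 -0.1 0 1;0 0 -0.05 0 1;0 0 0 0 1;0 0 0 0 1'
```

```text
clock: 27.52
eef_pos: [629.7, 19.7, 95.3]
eef_rot: [-3.141, 0.0, 0.74]
wrist_force: [-0.6, -0.6, -0.9]
finger_gap: 37.6
finger_force: 30.0
clock: 27.93
eef_pos: [629.7, 19.7, 85.2]
eef_rot: [-3.141, 0.0, 0.74]
wrist_force: [0.3, 0.1, -0.4]
finger_gap: 38.0
finger_force: 30.0
```

Foot is 13 mm into the sleeve without resistance; continue to the floor and release.

```bash
python3 -m handwheel '0 0 -0.1 0 1;0 0 -0.1 0 1;0 0 -0.05 0 1;0 0 0 0 1;0 0 0 0 1'
python3 -m handwheel '0 0 -0.03 0 1;0 0 0 0 0.3;0 0 0 0 0.3;0 0 0 0 0.3;0 0 0 0 0.3;0 0 0.4 0 0.3;0 0 0.6 0 0.3;0 0 0.6 0 0.3;0 0.4 0.6 0 0.3;0 0.6 0.4 0 0.3;-0.1 0.7 0 0 0.3;-0.1 0.7 0 0 0.3'
python3 -m handwheel '-0.2 0.8 0 0 0.3;-0.2 0.8 0 0 0.3;-0.2 0.8 0 0 0.3;-0.2 0.8 0 0 0.3;-0.1 0.7 0 0 0.3;-0.1 0.5 0 0 0.3;0 0 0 0 0.3;0 0 0 0 0.3'
python3 - <<'E'
from pots import *
s=read_state(); print(s['eef_pos'],s['eef_rot'])
p,d,K,T,W=pots('wrist'); pots('scene'); 
for n in('top','scene'):
    p,d,K,T=snap(n); W=cloud(d,K,T)
    q=W[(W[...,2]>88)&(W[...,2]<110)&(np.hypot(W[...,0]-634,W[...,1]-23)<18)]; print(n,len(q),np.median(q,0),np.percentile(q[:,2],[5,95]))
E
```

```text
clock: 28.35
eef_pos: [629.7, 19.7, 75.2]
eef_rot: [-3.141, 0.0, 0.74]
wrist_force: [0.8, 0.4, -0.9]
finger_gap: 37.3
finger_force: 30.0
clock: 29.35
eef_pos: [622.1, 116.6, 179.4]
eef_rot: [3.14, -0.002, 0.739]
wrist_force: [-0.1, 0.4, 0.1]
finger_gap: 65.8
finger_force: 0.0
clock: 30.02
eef_pos: [581.5, 292.3, 177.9]
eef_rot: [-3.142, 0.0, 0.741]
wrist_force: [-0.5, -0.8, 0.1]
finger_gap: 66.0
finger_force: 0.0
[581.45299835 292.32806046 177.89543986] [-3.14153949e+00  4.13979821e-04  7.41416803e-01]
wrist [203. 144.] 1619 [580.4 371.5  53. ] [580.5 371.4  53.5] [37.  36.9  5.6]
scene [430. 223.] 170 [581.5 369.1  55.8] [582.1 369.3  54.9] [37.6 35.9  7.9]
top 94 [631.58017027  21.67493011  99.55064505] [ 95.98755076 102.19163446]
scene 141 [635.66336071  21.14437043  99.27243274] [ 91.80135761 102.38641955]
```

First pot is seated with its top at 99. The second is still at (580.5,371).

```bash
python3 -m handwheel '0 0.5 -0.1 0 0.3;0 0.5 -0.3 0 0.3;0 0.5 -0.3 0 0.3;-0.02 0.4 -0.3 0 0.3;0 0.06 -0.4 0 0.3;0 0 -0.4 0 0.3;0 0 -0.4 0 0.3;0 0 -0.4 0 0.3;0 0 0 0 0.3;0 0 0 0 0.3'
python3 -c "
from h import *;s=read_state();print(s['eef_pos'],s['eef_rot'])"
```

```text
clock: 31.05
eef_pos: [581.1, 369.3, 74.0]
eef_rot: [-3.141, 0.001, 0.739]
wrist_force: [-0.4, -0.8, 0.2]
finger_gap: 65.9
finger_force: 0.0
[581.13258208 369.26534899  73.98208903] [-3.14133132e+00  1.20167787e-03  7.38830060e-01]
```

```bash
python3 -m handwheel '-0.01 0.04 -0.4 0 0.3;0 0 -0.4 0 0.3;0 0 -0.3 0 0.3;0 0 0 0 0.3;0 0 0 0 1;0 0 0 0 1;0 0 0 0 1;0 0 0 0 1;0 0 0 0 1;0 0 0 0 1;0 0 0 0 1'
python3 -m handwheel '0 0 0.2 0 1;0 0 0.4 0 1;0 0 0.5 0 1;0 0 0.6 0 1;0 0 0.6 0 1;0 -0.1 0.6 0 1;0 -0.4 0 0 1;0 -0.6 0 0 1;0 -0.6 0 0 1;0 -0.7 0 0 1;0 -0.7 0 0 1;0 -0.7 0 0 1'
python3 -m handwheel '0 -0.7 0 0 1;0 -0.7 0 0 1;0 -0.7 0 0 1;0 -0.7 0 0 1;-0.1 -0.7 0 0 1;-0.1 -0.7 0 0 1;-0.2 -0.7 0 0 1;-0.2 -0.6 0 0 1;-0.2 -0.4 0 0 1;0 -0.3 0 0 1;0 0 0 0 1;0 0 0 0 1'
python3 -c "
from h import *;s=read_state();print(s['eef_pos'],s['eef_rot'])"
```

```text
clock: 31.97
eef_pos: [580.9, 371.9, 31.0]
eef_rot: [3.141, -0.001, 0.74]
wrist_force: [0.7, -1.0, 5.6]
finger_gap: 37.6
finger_force: 30.0
clock: 32.97
eef_pos: [580.2, 218.5, 146.5]
eef_rot: [-3.141, 0.0, 0.74]
wrist_force: [0.8, 0.3, -1.1]
finger_gap: 37.6
finger_force: 30.0
clock: 33.97
eef_pos: [549.0, -28.2, 146.4]
eef_rot: [3.141, -0.0, 0.739]
wrist_force: [-0.5, 0.1, -0.5]
finger_gap: 37.6
finger_force: 30.0
[548.96767334 -28.17289874 146.44175897] [ 3.14149064e+00 -3.13197002e-04  7.39142458e-01]
```

```bash
python3 -m handwheel '0.02 -0.3 0 0 1;0 -0.3 -0.1 0 1;0 0 -0.3 0 1;0 0 -0.3 0 1;0 0 -0.3 0 1;0 0 0 0 1;0 0 0 0 1;0 0 0 0 1'
python3 -c "
from h import *;s=read_state();print(s['eef_pos'],s['eef_rot'])"
```

```text
clock: 34.63
eef_pos: [549.6, -52.2, 106.5]
eef_rot: [3.141, -0.0, 0.74]
wrist_force: [-0.3, -0.3, -1.2]
finger_gap: 37.6
finger_force: 30.0
[549.62016863 -52.18433673 106.48630342] [ 3.14139534e+00 -1.75858184e-04  7.40147203e-01]
```

```bash
python3 -m handwheel '0 0 -0.1 0 1;0 0 -0.1 0 1;0 0 -0.1 0 1;0 0 -0.1 0 1;0 0 0 0 1;0 0 0 0 1'
python3 -m handwheel '0 0 -0.1 0 1;0 0 -0.1 0 1;0 0 -0.1 0 1;0 0 -0.04 0 1;0 0 0 0 1;0 0 0 0 1'
```

```text
clock: 35.13
eef_pos: [549.3, -52.3, 90.0]
eef_rot: [-3.141, 0.0, 0.74]
wrist_force: [-1.0, -0.7, -0.9]
finger_gap: 37.5
finger_force: 30.0
clock: 35.63
eef_pos: [549.3, -52.3, 76.5]
eef_rot: [-3.141, 0.0, 0.74]
wrist_force: [-0.0, -0.2, -1.6]
finger_gap: 37.1
finger_force: 30.0
```

```bash
python3 -m handwheel '0 0 -0.02 0 1;0 0 0 0 0.3;0 0 0 0 0.3;0 0 0 0 0.3;0 0 0 0 0.3;0 0 0.4 0 0.3;0 0 0.6 0 0.3;0 0 0.6 0 0.3;0 0 0.6 0 0.3;0 0 0.6 1 0.3;-0.1 -0.2 0.4 1 0.3;-0.1 -0.2 0 1 0.3'
python3 -m handwheel '-0.1 -0.2 0 1 0.3;-0.1 -0.2 0 1 0.3;-0.1 -0.2 0 1 0.3;-0.1 -0.2 0 1 0.3;-0.1 -0.2 0 1 0.3;-0.1 -0.2 0 1 0.3;-0.1 -0.2 0 1 0.3;-0.1 -0.2 0 1 0.3;0 0 0 1 0.3;0 0 0 1 0.3;0 0 0 1 0.3;0 0 0 1 0.3'
python3 -m handwheel '0 0 0 1 0.3;0 0 0 1 0.3;0 0 0 1 0.3;0 0 0 1 0.3;0 0 0 1 0.3;0 0 0 1 0.3;0 0 0 1 0.3;0 0 0 1 0.3;0 0 0 1 0.3;0 0 0 1 0.3;0 0 0 1 0.3;0 0 0 1 0.3'
python3 -m handwheel '0 0 0 0 0.3;0 0 0 0 0.3'
python3 - <<'E'
from h import *
s=read_state(); print(s['eef_pos'],s['eef_rot'],s['joints'])
def bar(W,n):
    q=W[(W[...,2]>50)&(W[...,2]<68)&(np.hypot(W[...,0]-469,W[...,1]+141)<45)]
    if len(q)>20: print(n,'bar',len(q),[np.round(v,1) for v in cv2.minAreaRect(q[:,:2].astype(np.float32))],np.median(q[:,2]))
    q=W[(W[...,2]>16)&(W[...,2]<28)&(np.hypot(W[...,0]-469,W[...,1]+141)<75)]
    if len(q)>20: print(n,'disc',len(q),[np.round(v,1) for v in cv2.minAreaRect(q[:,:2].astype(np.float32))],np.median(q[:,2]))
for n in('wrist','scene','top'):
    p,d,K,T=snap(n,n+'4.png'); W=cloud(d,K,T); bar(W,n)
    for c in((550,-53),(630,20)):
        q=W[(W[...,2]>90)&(W[...,2]<108)&(np.hypot(W[...,0]-c[0],W[...,1]-c[1])<17)]
        if len(q): print(n,c,len(q),np.percentile(q[:,2],[5,50,95]).round(1))
E
```

```text
clock: 36.63
eef_pos: [542.5, -68.5, 207.5]
eef_rot: [3.137, -0.002, 1.007]
wrist_force: [-0.1, -0.3, 0.4]
finger_gap: 65.4
finger_force: 0.0
clock: 37.63
eef_pos: [509.3, -132.3, 203.9]
eef_rot: [3.142, 0.0, 2.053]
wrist_force: [-1.1, -0.2, -0.8]
finger_gap: 65.8
finger_force: 0.0
clock: 38.63
eef_pos: [509.4, -132.3, 203.8]
eef_rot: [-3.142, -0.0, 3.1]
wrist_force: [-0.2, -0.0, 0.6]
finger_gap: 65.6
finger_force: 0.0
clock: 38.8
eef_pos: [509.4, -132.3, 203.9]
eef_rot: [3.142, 0.0, 3.093]
wrist_force: [-0.5, -0.4, 0.2]
finger_gap: 65.9
finger_force: 0.0
[ 509.37383449 -132.30423608  203.86364642] [3.14157971e+00 7.08765872e-05 3.09320681e+00] [-3.23741378e-01  2.48346015e-01  1.59032564e+00  3.29016201e-05
  1.30285631e+00 -1.84616058e+00]
wrist bar 1011 [array([ 469.3, -140.3]), array([14. , 59.3]), np.float64(87.6)] 58.16334828614487
wrist disc 10912 [array([ 468.7, -140.3]), array([122.5, 122.9]), np.float64(41.7)] 20.535293894189266
wrist (550, -53) 561 [97.5 98.6 99.8]
scene bar 105 [array([ 471.1, -142. ]), array([15.1, 61.7]), np.float64(87.2)] 59.22391418042389
scene disc 1088 [array([ 470.1, -140.9]), array([122.2, 123.4]), np.float64(79.1)] 21.977369686394923
scene (550, -53) 120 [ 96.2  99.6 103.4]
scene (630, 20) 131 [ 95.9  99.7 102.6]
top bar 60 [array([ 456.9, -140.1]), array([14.1, 34.2]), np.float64(87.6)] 58.62717599560767
top disc 328 [array([ 446.9, -135.7]), array([119.4,  50.5]), np.float64(72.5)] 21.377050010294624
top (550, -53) 65 [ 96.   99.8 102.8]
top (630, 20) 110 [ 96.   99.  101.9]
```

View pics/wrist4.png

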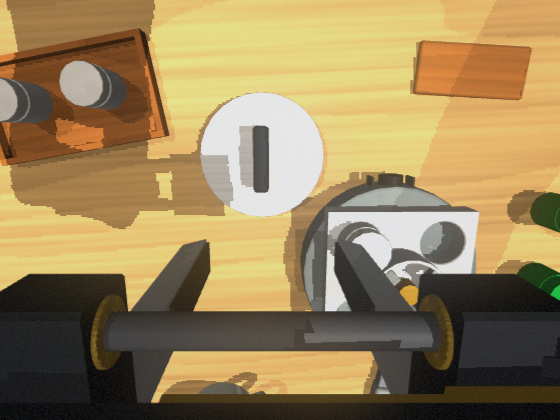

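View pics/scene4.png

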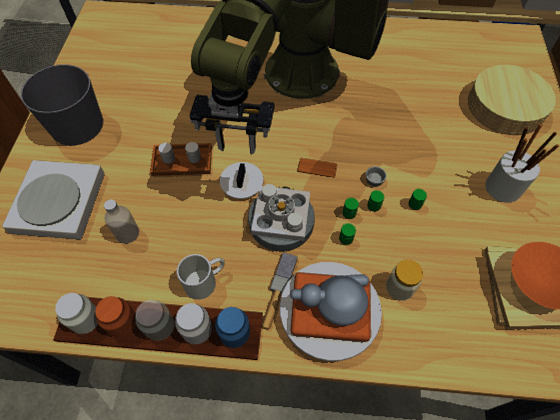

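Wrist view: cover at (262,155). Both new pots are seated at 99 in the scene view, at (269,190) and (295,222), and the tray holds both old ones. Now I fetch the cover.

```bash
python3 -m handwheel '-0.3 -0.1 -0.2 0 0.3;-0.4 -0.1 -0.4 0 0.3;-0.3 0 -0.4 0 0.3;0 0 -0.4 0 0.3;0 0 -0.5 0 0.3;0 0 -0.5 0 0.3;0 0 -0.5 0 0.3;0 0 -0.4 0 0.3;0 0 -0.3 0 0.3;0 0 0 0 0.3;0 0 0 0 0.3'
python3 -c "
from h import *;s=read_state();print(s['eef_pos'],s['eef_rot'])"
```

```text
clock: 39.87
eef_pos: [469.3, -140.3, 59.8]
eef_rot: [3.141, -0.001, 3.095]
wrist_force: [-0.8, 0.1, 0.5]
finger_gap: 66.0
finger_force: 0.0
[ 469.31996519 -140.26754118   59.83598671] [ 3.14136644e+00 -6.86622574e-04  3.09498286e+00]
```

```bash
python3 -m handwheel '0 0 -0.4 0 0.3;0 0 -0.3 0 0.3;0 0 -0.14 0 0.3;0 0 0 0 0.3;0 0 0 0 1;0 0 0 0 1;0 0 0 0 1;0 0 0 0 1;0 0 0 0 1;0 0 0 0 1;0 0 0 0 1;0 0 0 0 1' 45
python3 -m handwheel '0 0 0 0 1;0 0 0.3 0 1;0 0 0.5 0 1;0 0 0.6 0 1;0 0 0.6 0 1;0 0 0.6 0 1;0 0 0.7 0 1;0.3 0.4 0 0 1;0.5 0.5 0 0 1;0.5 0.5 0 0 1;0.5 0.5 0 0 1;0.5 0.5 0 0 1'
python3 -m handwheel '0.5 0.5 0 0 1;0.2 0.2 0 0 1;0 0 0 0 1;0 0 0 0 1;0 0 0 0 1'
python3 -c "
from h import *;s=read_state();print(s['eef_pos'],s['eef_rot'])"
```

```text
clock: 40.87
eef_pos: [469.4, -140.3, 26.3]
eef_rot: [-3.142, -0.0, 3.096]
wrist_force: [-0.5, -0.5, 0.1]
finger_gap: 15.8
finger_force: 0.0
clock: 41.87
eef_pos: [562.0, -43.2, 158.0]
eef_rot: [3.142, -0.0, 3.096]
wrist_force: [0.6, -0.2, -2.0]
finger_gap: 13.7
finger_force: 45.0
clock: 42.28
eef_pos: [588.7, -17.2, 158.1]
eef_rot: [-3.141, -0.001, 3.095]
wrist_force: [0.7, -0.3, -1.8]
finger_gap: 13.8
finger_force: 45.0
[588.6707642  -17.16578273 158.05956998] [-3.14141991e+00 -6.61689995e-04  3.09530884e+00]
```

```bash
python3 -m handwheel '0.01 0.016 -0.2 0 1;0 0 -0.2 0 1;0 0 -0.2 0 1;0 0 -0.1 0 1;0 0 0 0 1;0 0 0 0 1'
python3 -m handwheel '0 0 -0.05 0 1;0 0 -0.05 0 1;0 0 -0.05 0 1;0 0 0 0 1;0 0 0 0 1'
```

```text
clock: 42.78
eef_pos: [589.6, -15.8, 130.0]
eef_rot: [-3.142, -0.001, 3.096]
wrist_force: [0.0, -0.3, -0.7]
finger_gap: 13.8
finger_force: 45.0
clock: 43.2
eef_pos: [589.8, -15.6, 124.2]
eef_rot: [-3.142, -0.0, 3.096]
wrist_force: [-0.3, -0.0, -0.9]
finger_gap: 13.7
finger_force: 45.0
```

```bash
python3 -m handwheel '-0.02 -0.02 0 0 1;0 0 -0.05 0 1;0 0 -0.05 0 1;0 0 0 0 1;0 0 0 0 1'
python3 -m handwheel '0 0 -0.05 0 1;0 0 -0.05 0 1;0 0 0 0 1;0 0 0 0 1'
```

```text
clock: 43.62
eef_pos: [589.1, -16.6, 120.5]
eef_rot: [-3.141, 0.0, 3.096]
wrist_force: [-1.0, -0.2, 3.7]
finger_gap: 13.4
finger_force: 45.0
clock: 43.95
eef_pos: [589.2, -16.6, 116.4]
eef_rot: [-3.141, 0.001, 3.096]
wrist_force: [-0.8, -1.7, 6.0]
finger_gap: 13.5
finger_force: 45.0
```

```bash
python3 -m handwheel '0 0 -0.05 0 1;0 0 -0.05 0 1;0 0 0 0 1;0 0 0 0 1'
python3 -m handwheel '0 0 -0.025 0 1;0 0 0 0 1;0 0 0 0 1'
```

```text
clock: 44.28
eef_pos: [589.2, -16.5, 112.6]
eef_rot: [-3.141, 0.001, 3.096]
wrist_force: [-2.4, -0.7, 8.0]
finger_gap: 13.8
finger_force: 45.0
clock: 44.53
eef_pos: [589.2, -16.5, 111.8]
eef_rot: [-3.141, 0.001, 3.096]
wrist_force: [-3.2, -2.3, 8.8]
finger_gap: 13.6
finger_force: 45.0
```

```bash
python3 -m handwheel '0 0 -0.03 0 1;0 0 0 0 1;0 0 0 -0.4 1;0 0 0 -1 1;0 0 0 -1 1;0 0 0 -1 1;0 0 0 0 1'
python3 -c "
from h import *;s=read_state();print(s['moment'])"
```

```text
clock: 45.12
eef_pos: [589.7, -16.4, 110.9]
eef_rot: [3.141, 0.002, 2.794]
wrist_force: [0.2, -0.2, 9.1]
finger_gap: 13.7
finger_force: 45.0
[-0.00571773  0.04228331 -0.01424804]
```

```bash
python3 -m handwheel '0 0 0 -1 1;0 0 0 -1 1;0 0 0 -1 1;0 0 0 -1 1;0 0 0 -1 1;0 0 0 -1 1;0 0 0 -1 1;0 0 0 0 1'
python3 -m handwheel '0 0 0 -1 1;0 0 0 -1 1;0 0 0 -1 1;0 0 0 -1 1;0 0 0 -1 1;0 0 0 -1 1;0 0 0 -1 1;0 0 0 -0.6 1;0 0 0 0 1;0 0 0 0 1'
python3 -c "
from h import *;s=read_state();print(s['moment'],np.degrees(s['eef_rot']))"
```

```text
clock: 45.78
eef_pos: [589.8, -16.4, 111.0]
eef_rot: [3.139, 0.001, 2.183]
wrist_force: [0.4, 0.2, 10.2]
finger_gap: 13.4
finger_force: 45.0
clock: 46.62
eef_pos: [589.8, -16.4, 111.0]
eef_rot: [3.139, -0.0, 1.525]
wrist_force: [1.0, 0.1, 9.6]
finger_gap: 14.0
finger_force: 45.0
[-0.05458731 -0.04248429 -0.06906845] [ 1.79853464e+02 -7.35224513e-03  8.73634139e+01]
```

```bash
python3 -m handwheel '0 0 0.05 0 1;0 0 0.05 0 1;0 0 0.05 0 1;0 0 0 0 1;0 0 0 0 1'
python3 -m handwheel '0 0 0.03 0 1;0 0 0 0 1;0 0 0 0 1'
python3 -m handwheel '0 0 0.03 0 1;0 0 0 0 1;0 0 0 0 1'
```

```text
clock: 47.03
eef_pos: [589.8, -16.4, 116.7]
eef_rot: [3.139, -0.0, 1.525]
wrist_force: [1.7, 0.6, 5.4]
finger_gap: 13.8
finger_force: 45.0
clock: 47.28
eef_pos: [589.7, -16.4, 117.3]
eef_rot: [3.14, -0.0, 1.525]
wrist_force: [5.2, -0.4, 0.7]
finger_gap: 14.0
finger_force: 45.0
clock: 47.53
eef_pos: [589.6, -16.4, 117.3]
eef_rot: [3.14, -0.0, 1.525]
wrist_force: [10.3, -0.1, -11.1]
finger_gap: 13.8
finger_force: 45.0
```

The roof stops the cover at home (force turns to −11 N), so it is locked. I'll release, back off and check.

```bash
python3 -m handwheel '0 0 -0.03 0 1;0 0 0 0 1;0 0 0 0 0.4;0 0 0 0 0.4;0 0 0 0 0.4;0 0 0 0 0.3;0 0 0.4 0 0.3;0 0 0.6 0 0.3;0 0 0.8 0 0.3;-0.4 0 0.8 0 0.3;-0.6 0 0.8 0 0.3;-0.6 0 0.5 0 0.3'
python3 -m handwheel '-0.6 0 0.3 0 0.3;-0.6 0 0 0 0.3;-0.6 0 0 0 0.3;-0.6 0 0 0 0.3;0 0 0 0 0.3;0 0 0 0 0.3'
python3 - <<'E'
from h import *
s=read_state(); print(s['eef_pos'],s['wrist_force'])
for n in('scene','top'):
    p,d,K,T=snap(n,n+'5.png'); W=cloud(d,K,T); R=np.hypot(W[...,0]-588.8,W[...,1]+16.4)
    q=W[(W[...,2]>135)&(W[...,2]<170)&(R<45)]; print(n,'bar',len(q),[np.round(v,1) for v in cv2.minAreaRect(q[:,:2].astype(np.float32))],np.median(q[:,2]))
    q=W[(W[...,2]>104)&(W[...,2]<124)&(R<62)]; print(n,'disc',len(q),np.median(q[:,2]),np.percentile(q[:,2],[5,95]))
    hsv=cv2.cvtColor(p,cv2.COLOR_RGB2HSV)
    for g in((620,158),(541,166),(511,233),(497,346)):
        q=W[(W[...,2]>46)&(W[...,2]<62)&(np.hypot(W[...,0]-g[0],W[...,1]-g[1])<35)]
        if len(q): print(g,((q.min(0)+q.max(0))/2).round(1))
cv2.imwrite('pics/f.png',np.vstack([cv2.imread('pics/scene5.png')[100:300],cv2.imread('pics/top5.png')[60:320]]))
E
```

```text
clock: 48.53
eef_pos: [524.5, -16.5, 276.0]
eef_rot: [3.139, 0.0, 1.525]
wrist_force: [-0.7, -0.3, 0.7]
finger_gap: 65.7
finger_force: 0.0
clock: 49.03
eef_pos: [428.7, -16.5, 285.8]
eef_rot: [3.14, 0.0, 1.525]
wrist_force: [-0.1, -0.1, 0.6]
finger_gap: 66.2
finger_force: 0.0
[428.66069189 -16.46366645 285.78066907] [-0.12841432 -0.14322434  0.58692105]
scene bar 193 [array([590. , -18.3]), array([60. , 17.3]), np.float64(86.7)] 148.68796263432728
scene disc 1345 112.82206336984302 [109.6924948  116.18043812]
(620, 158) [622.5 156.9  53.6]
(541, 166) [542.8 163.9  52.5]
(511, 233) [513.7 232.8  53.8]
(497, 346) [499.2 345.3  53. ]
top bar 127 [array([586.9, -17.7]), array([59.1, 14.2]), np.float64(87.6)] 150.24408976013842
top disc 1406 112.24239685743885 [108.9718076  115.54886376]
(620, 158) [619.8 158.2  52.5]
(541, 166) [539.5 165.3  52.9]
(511, 233) [509.8 233.2  52.8]
(497, 346) [496.6 346.3  53. ]
```

View pics/f.png

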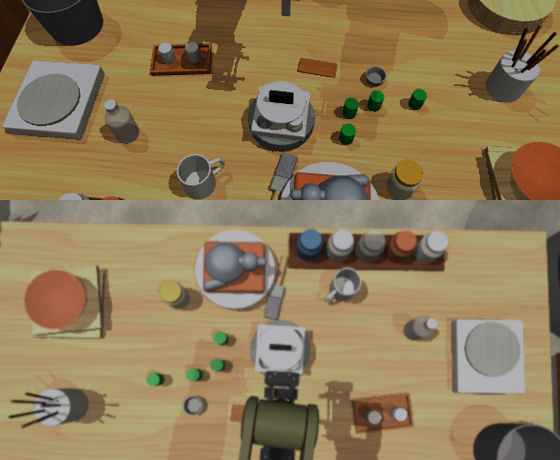

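The cover is home and locked: disc top 112, bar top 150, bar along the shaker's y. Both old pots are in the tray, no white pot is left on the bench, and the bystanders are untouched.

```bash
python3 -c "
from h import *;print(sign_off())"
```

```text
the job is handed in; nothing more can be done
None
```

The job is done and handed in: two finished pots stand in the tray, two waiting pots are seated in sleeves and the cover is back on and locked; it was already unlocked at the start, so I lifted it off without the push and turn.

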